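# Vent the stuck degreasing box

### The job

First take the steel collar that weighs down the lid of the degreasing box, stand it upright and centred on the small round top of the narrow raised stand, and let go of it. Then pull the stuck lid free of its rubber seal by its handle and hold it just slightly open to vent, with a gap of about 25 mm at its front edge and at no time more than 60 mm; the program finishes while the gripper is still holding the lid there. Leave the other things on the bench where they are.

Things in the scene. Friction and masses are not known exactly. Their poses are not given: they have to be found in the camera images.
- box: grey steel tub fixed to the bench, 180 mm (its x) by 160 mm (its y), its flat steel lid included 96 mm high; origin under its centre on the bench; its x axis points from the front edge, where the handle is, to the hinge at the back, z up
- lid (a joint): lid angle in rad, 0 shut, growing as the front edge rises, at most 1.2. The lid turns about the hinge line, along the box's y axis. The gap at the front edge is 188 mm x sin(angle): 25 mm is 0.133 rad, 60 mm is 0.32 rad
- lid_front (a point): middle of the lid's front lower edge, 188 mm from the hinge. A rubber seal grips the shut lid (0.45 kg): the upward pull needed at the handle peaks at about 12 to 20 N over the first 4 mm; past some 6 mm of rise the seal lets go suddenly and only the lid's weight (a few N) is left. Let go, the lid drops back to a gap under 14 mm
- handle (a point): middle of the grip bar of the lid's handle: round dark steel bar 14 mm thick along the box's y axis, 98 mm over its two posts (70 mm clear between), its centre 38 mm above the lid's upper face. Moves with the lid, has the lid's axes; lid shut: 134 mm above the bench, 60 mm from the box's centre towards the front. Pinch it from above; it may turn between the fingers as the lid tilts
- lid_hinge (a point): middle of the lid's hinge line, 90 mm behind the box's centre, 88 mm above the bench; with the lid shut the handle bar is 150 mm in front of it and 46 mm higher
- collar_mid (a point): centre (half-way up) of the steel collar that starts standing on the lid behind the handle: upright thick ring, 52 mm outside, 26 mm bore, 45 mm high, about 0.5 kg; z is its axis, its underside is 22.5 mm below
- collar: the same steel collar; origin under its centre
- stand_top (a point): centre of the flat round top (40 mm across) of the narrow stand, 100 mm above the bench; z up
- stand: the narrow stand, fixed to the bench: dark steel foot 72 mm across, thin 18 mm post, round 40 mm top, 100 mm high in all; origin under its foot's centre; left or right of the box
- tin: closed round steel tin with a paper band, 60 mm across, 100 mm high, bystander; it and the stand may have swapped sides. Origin under its centre
- bush: small steel ring, 38 mm across, 24 mm high, lying on the bench, bystander. Origin under its centre
- hammer: hammer lying on the bench beyond the box, bystander. Origin under its middle
- wrench: open-ended wrench lying on the bench to the left, bystander. Origin under its middle
- vblock: steel V-block, 60 x 70 mm, 50 mm high, bystander. Origin under its centre
Not all that is in view belongs to the job. Leave any pink or purple look-alike of the stand alone.

How it is judged:
On the way, in this order (a step that is already met when the one before it is completed fails the run):
1. the collar stands on the stand, let go (horizontal distance between collar_mid and stand_top below 0.012 m and z of collar_mid in the frame of stand_top between 0.018 and 0.027 m and angle between collar_mid's own z axis and vertical below 0.1 rad and contact force between collar and stand above 1 N and contact force between the arm and collar below 0.1 N and linear speed of collar below 0.02 m/s), for 0.2 s.
2. the lid is free of its seal and held slightly open (value of joint lid between 0.085 and 0.22 rad and velocity of joint lid between -0.05 and 0.05 rad/s and contact force between the fingers and box above 1 N), for 0.5 s.
At the end, for the whole second after the job is handed in: The lid is held still by the gripper at 0.085 to 0.22 rad (a front gap of 16 to 41 mm), the fingers bearing on it with more than 1 N, while the collar stands upright on the stand, within 12 mm of its centre, untouched (all of step 1 and all of step 2); the arm keeps its last pose, push and grip.
It fails at once if the lid is opened to a gap of more than 60 mm (value of joint lid above 0.325 rad).
It fails at once if the lid is pulled free before the collar is at the stand (value of joint lid above 0.04 rad and horizontal distance between collar_mid and stand_top above 0.03 m).
It fails at once if a bystander is moved by more than 30 mm (distance of any of tin, bush, hammer, wrench, vblock from where it was at the start of the episode above 0.03 m).
It also fails if it takes over 51 s, if anything falls off the work surface, if the arm or the gripper's body presses on something with over 40 N, if the wrist force passes 120 N, or if a joint passes its speed limit or range.

### The arm

A 6-joint arm with a two-finger parallel gripper is mounted at the origin on the work surface. World frame = base frame: x ahead of the robot, y to its left, z up, the work surface at z = 0. Lengths are in m, angles in rad, forces in N, time in s.
With the tool pointing down it reaches from about 0.35 to 0.975 m from the base axis. Payload 4.9 kg.
Tool frame: the origin (TCP) lies at the very end of the fingers, on their centre line; the grasp point (between the pads) lies 19 mm behind it; z points along the fingers, y is the line along which they close (so a half turn about z gives the same grasp; the last joint's range is limited). The gripper opens to 85 mm and grips with 20 to 120 N. Pads are 22 mm wide; open, the fingers measure 114 mm over their backs; the gripper's body (76 mm by 85 mm) begins 54 mm behind the grasp point. The pads swing forward as they close: fully open they stand 13 mm farther back than shut.
Start: joints at [-1.294, 0.053, 1.613, -0, 1.476, -0.119], TCP at [0.241, -0.577, 0.231] pointing down, gripper open.
Joint ranges: [-3.01, 3.01], [-1.01, 2.22], [0.06, 2.58], [-1.02, 4.17], [0.09, 2.62], [-3.14, 3.14]. Speed limits (rad/s): [2.57, 2.57, 3.14, 3.14, 3.14, 3.14].

### API

Orientations are given as a rotation vector (axis times angle).
In Python, from station import * gives the robot as it stands.
- The arm moves only by the shell command python3 -m crank 'ROWS' [OPENING] [FORCE]. ROWS is JSON, a list of rows, each an object with "offset": the shift along the tool's x, y, z in m, a list of three; "twist": the turn, a rotation vector about the tool's x, y, z in degrees, a list of three. In form: [{"offset": [x, y, z], "twist": [rx, ry, rz]}, ...]. A call has 1 to 20 rows; each row is the pose to reach, as a shift and turn from the pose commanded when the call began, along the tool's axes at that moment; what a row does not reach only later rows make up. A row lasts 1/8 s, in which the tool goes at most 62.5 mm and 10.7 degrees, less where a joint would pass 70% of its speed; a pose out of reach is approached as far as the arm can. A call with a gripper value outside its range is refused whole. OPENING is the opening, from 0 (shut) to 1 (fully open), set as the call begins (- or left out, the last holds). The fingers move at their own pace and stop on an object; FORCE is the grip in N (left out, the last holds). Time passes only in rows, so rows that repeat a pose let the fingers close. It gives the time, the measured TCP pose, the force, the opening and the grip force at its end, in the units of the state.
- get_obs(): the state, without advancing time (a new reading comes with each control period).
- get_image(name): name is "scene" or "top"; returns the picture (384x512x3 uint8, red, green, blue); there is no depth.
- get_calibration(name): a dict with "intrinsics" (3x3 intrinsics, pixels), "k1" (the pictures are not rectified: a ray, as slopes to the right and down, at radius r is drawn at 1 + k1 r^2 times it, then the intrinsics apply), "world_from_camera" (4x4, takes a point from camera to world coordinates). Camera axes: x right, y up, looking along -z (the intrinsics and any distortion apply to the point x, -y, -z); pixel columns grow to the right and rows downward; lengths in m; the calibration is good to about 2 mm. A picture is of the moment at which its call begins. get_calibration takes no time and is no camera call.
- finish_job(): hands the job in; it is judged then, once.
Trained networks look in the newest picture that a camera, given by its name, has taken for a name from the list of things; names that differ only in an ending like _2 or _b are one class to them, and where a whole thing is asked for, a point or a joint stands for the part that bears it (a point fixed in the world has none). Each returns a list of dicts, best first, with "confidence" (0 to 1); they miss things now and then, are a little off and sometimes report something else, mostly with a low value. They report only what shows in the picture. A call takes as long as a camera call. They do not tell look-alikes from the thing itself.
- cut_out(query, camera): "region" (384x512 bool, what is visible of it) and "rect" ([centre column, centre row, width, height] in pixels, round what is visible of it).
The state is a dict: "t": time; "q": joint angles; "dq": joint speeds; "effort": joint torques, N m; "tool_pos": TCP position; "tool_rot": TCP orientation; "contact_force": force on the tool from outside, world axes, zero at the start; "wrist_torque": the same for the moment, N m; "opening": finger opening in m; "grip_force": force on a finger pad.
Only numpy, scipy, OpenCV 4.12 (cv2) and the standard library are available. Lean on these libraries where they do the work, as an engineer would, in place of code of your own. Each camera call takes 0.05 s, during which the arm holds its last target. There are 200 camera calls.

## Working session

There is one attempt and no reset: what is moved stays moved. The work goes in short steps, Python scripts to look and compute and a shell command to move; the robot and the scene stay as the last step left them, time stands still between calls to the robot, and variables do not carry over. Pictures are saved under pics/ and viewed, at most 10 in all, crops included, and the job is handed in when it is done.

```bash
mkdir -p pics; python3 - <<'E'
from station import *
import cv2
for n in("scene","top"):
    cv2.imwrite(f"pics/{n}0.png",get_image(n)[:,:,::-1])
    c=get_calibration(n);print(n,c)
    for q in("collar","stand","box","handle","tin","bush","vblock","hammer","wrench"):
        print(q,[(round(d["confidence"],2),[round(float(v)) for v in d["rect"]]) for d in cut_out(q,n)][:3])
o=get_obs();print(o)
E
```

```text
scene {'intrinsics': array([[492.35121639,   0.        , 260.47575468],
       [  0.        , 492.35121639, 190.32867134],
       [  0.        ,   0.        ,   1.        ]]), 'k1': -0.12612334738389874, 'world_from_camera': array([[-0.06139929, -0.67270925,  0.737355  ,  1.49367834],
       [ 0.99803053, -0.03186564,  0.05403375,  0.13400637],
       [-0.01285271,  0.73922043,  0.6733409 ,  0.91384287],
       [ 0.        ,  0.        ,  0.        ,  1.        ]])}
collar [(0.79, [272, 176, 17, 28])]
stand [(0.77, [354, 193, 24, 39]), (0.65, [345, 161, 24, 37])]
box [(0.63, [260, 194, 73, 87])]
handle [(0.76, [259, 181, 75, 66])]
tin []
bush [(0.79, [341, 245, 12, 17])]
vblock [(0.63, [258, 180, 74, 60])]
hammer [(0.72, [236, 287, 118, 35]), (0.55, [260, 193, 74, 81])]
wrench [(0.74, [392, 194, 28, 44]), (0.54, [354, 193, 27, 45])]
top {'intrinsics': array([[403.82740226,   0.        , 254.69668884],
       [  0.        , 403.82740226, 191.19047433],
       [  0.        ,   0.        ,   1.        ]]), 'k1': 0.02319897936092784, 'world_from_camera': array([[ 0.02445887,  0.99496259,
[... 691 characters left out ...]
24])]
{'t': 1.0, 'q': array([-1.29402486e+00,  5.26557997e-02,  1.61291883e+00, -2.24529250e-05,
        1.47600956e+00, -1.18972138e-01]), 'dq': array([-1.01567901e-03, -1.02365256e-03, -1.33190184e-03,  1.31718941e-03,
       -4.98022403e-05,  6.16791681e-05]), 'effort': array([ 1.24423535e-03, -3.93694532e+01, -3.70470929e+01, -1.15155999e-04,
        5.11469952e-04, -3.83285894e-06]), 'tool_pos': array([ 0.24093641, -0.57666037,  0.23131974]), 'tool_rot': array([ 3.08028061e+00,  6.17585307e-01, -3.39525982e-05]), 'contact_force': array([-0.12521359,  0.1720498 ,  0.16726091]), 'wrist_torque': array([0.05766871, 0.00893767, 0.01109729]), 'grip_force': 0.0, 'opening': 0.08511595912829831}
```

```bash
python3 - <<'E'
import cv2
a=cv2.imread("pics/top0.png")[90:310,90:430];cv2.imwrite("pics/t1.png",cv2.resize(a,None,fx=2.3,fy=2.3,interpolation=2))
a=cv2.imread("pics/scene0.png")[120:320,150:450];cv2.imwrite("pics/s1.png",cv2.resize(a,None,fx=2.6,fy=2.6,interpolation=2))
E
```

```text
(no output)
```

View pics/t1.png

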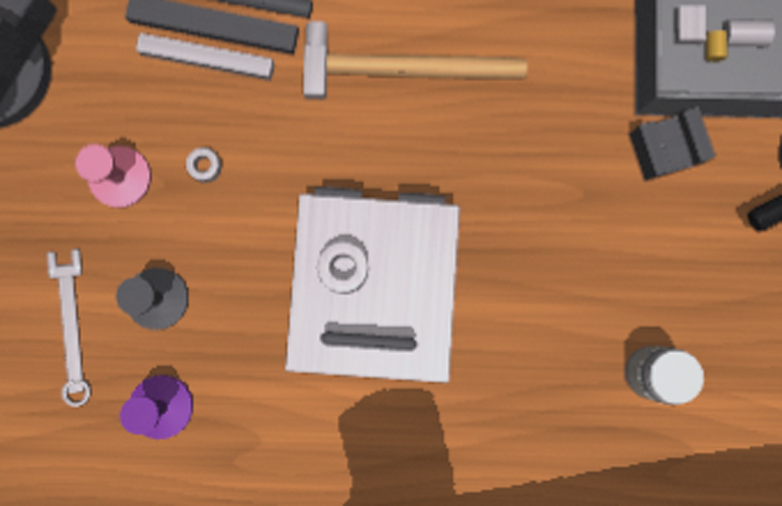

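View pics/s1.png

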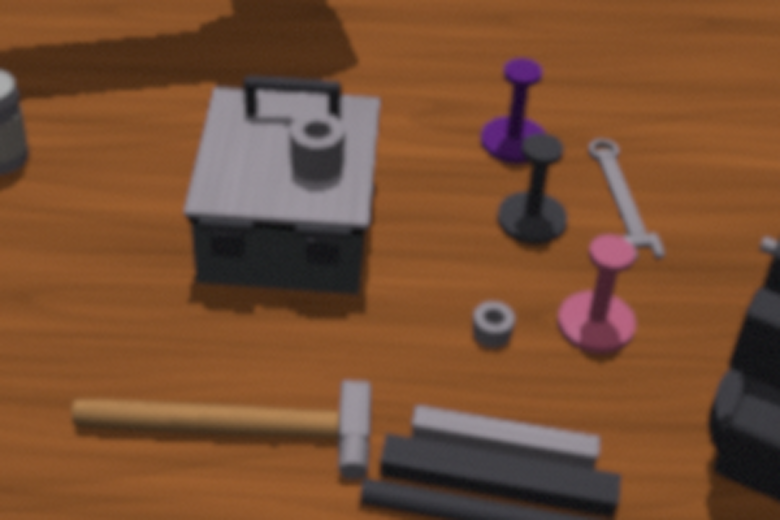

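The dark stand is the real one, at about (149, 218) in the top view, between the pink and purple look-alikes. The collar is at about (239.5, 206), behind the handle bar at about (250, 237). The tin is on the right.

```bash
cat >h.py <<'E'
import numpy as np,cv2
from station import *
def ray(n,uv):
    c=get_calibration(n);p=np.linalg.inv(c["intrinsics"])@[*uv,1];d=p[:2].copy()
    for _ in range(20): d=p[:2]/(1+c["k1"]*(d@d))
    T=c["world_from_camera"];return T[:3,3],T[:3,:3]@[d[0],-d[1],-1]
def onz(n,uv,z):
    o,d=ray(n,uv);return o+d*(z-o[2])/d[2]
def tri(a,b):
    (o,d),(p,e)=ray("top",a),ray("scene",b);s=np.linalg.lstsq(np.c_[d,-e],p-o,rcond=None)[0]
    x,y=o+s[0]*d,p+s[1]*e;return (x+y)/2,np.linalg.norm(x-y)
E
python3 - <<'E'
from h import *
np.set_printoptions(precision=4,suppress=True)
t=lambda x,y:(x/2.3+90-.28,y/2.3+90-.28)
s=lambda x,y:(x/2.6+150-.3,y/2.6+120-.3)
print("lid",[onz("top",t(*p),.096)[:2] for p in((302,195),(459,207),(449,382),(287,370))])
print("bar",[onz("top",t(*p),.141)[:2] for p in((321,337),(416,345))],[onz("scene",s(*p),.141)[:2] for p in((246,81),(340,87))])
print("collar",onz("top",t(344,265),.141),onz("scene",s(318,129),.141),tri(t(344,265),s(318,129)))
print("stand",onz("top",t(136,295),.1),onz("scene",s(543,149),.1),tri(t(136,295),s(543,149)))
for q,z,cam in(("stand",.1,"top"),("bush",.024,"top"),("tin",.1,"top")):print(q,[onz(cam,d["rect"][:2],z)for d in cut_out(q,cam)])
E
```

```text
lid [array([0.6473, 0.1402]), array([ 0.6384, -0.0276]), array([ 0.4537, -0.0201]), array([0.4619, 0.1498])]
bar [array([0.4978, 0.1123]), array([0.4922, 0.0168])] [array([0.4995, 0.0214]), array([0.5049, 0.1142])]
collar [0.5707 0.0913 0.141 ] [0.5699 0.0955 0.141 ] (array([0.5705, 0.0934, 0.1414]), np.float64(0.004220243245046949))
stand [0.5364 0.3108 0.1   ] [0.5407 0.3139 0.1   ] (array([0.5365, 0.3133, 0.096 ]), np.float64(0.0027942246331374865))
stand [array([0.4193, 0.2815, 0.1   ]), array([0.662 , 0.3446, 0.1   ]), array([0.5346, 0.2944, 0.1   ])]
bush [array([0.6839, 0.2642, 0.024 ])]
tin [array([ 0.4659, -0.2442,  0.1   ])]
```

```bash
cat >>h.py <<'E'
from scipy.spatial.transform import Rotation as R
def go(*p):
    o=get_obs();M=R.from_rotvec(o["tool_rot"]).as_matrix();print("to",p,"offset",np.round(M.T@(np.array(p)-o["tool_pos"]),4))
    return M
E
python3 - <<'E'
from h import *
print(go(.570,.0934,.231));go(.570,.0934,.106)
E
```

```text
to (0.57, 0.0934, 0.231) offset [ 5.619e-01 -4.914e-01  3.000e-04]
[[ 9.22684647e-01  3.85555498e-01 -9.95736991e-06]
 [ 3.85555498e-01 -9.22684646e-01  3.70426126e-05]
 [ 5.09447059e-06 -3.80177686e-05 -9.99999999e-01]]
to (0.57, 0.0934, 0.106) offset [ 0.5619 -0.4914  0.1253]
```

```bash
python3 -m crank '[{"offset":[0.1,-0.087,0],"twist":[0,0,0]},{"offset":[0.562,-0.491,0],"twist":[0,0,0]},{"offset":[0.562,-0.491,0],"twist":[0,0,0]},{"offset":[0.562,-0.491,0],"twist":[0,0,0]},{"offset":[0.562,-0.491,0],"twist":[0,0,0]},{"offset":[0.562,-0.491,0],"twist":[0,0,0]},{"offset":[0.562,-0.491,0],"twist":[0,0,0]},{"offset":[0.562,-0.491,0],"twist":[0,0,0]},{"offset":[0.562,-0.491,0],"twist":[0,0,0]},{"offset":[0.562,-0.491,0],"twist":[0,0,0]},{"offset":[0.562,-0.491,0],"twist":[0,0,0]},{"offset":[0.562,-0.491,0],"twist":[0,0,0]},{"offset":[0.562,-0.491,0],"twist":[0,0,0]},{"offset":[0.562,-0.491,0],"twist":[0,0,0]},{"offset":[0.562,-0.491,0],"twist":[0,0,0]},{"offset":[0.562,-0.491,0],"twist":[0,0,0]}]' 1 60
python3 - <<'E'
from h import *
go(.570,.0934,.106)
a=get_image("scene")[100:260,180:390,::-1];cv2.imwrite("pics/s2.png",cv2.resize(a,None,fx=3.5,fy=3.5,interpolation=2))
E
```

```text
t: 3.15
tool_pos: [0.57, 0.0919, 0.2315]
tool_rot: [3.081, 0.615, 0.001]
contact_force: [-0.6, -0.1, -0.1]
opening: 0.0853
grip_force: 0.0
to (0.57, 0.0934, 0.106) offset [ 0.0005 -0.0014  0.1255]
```

View pics/s2.png

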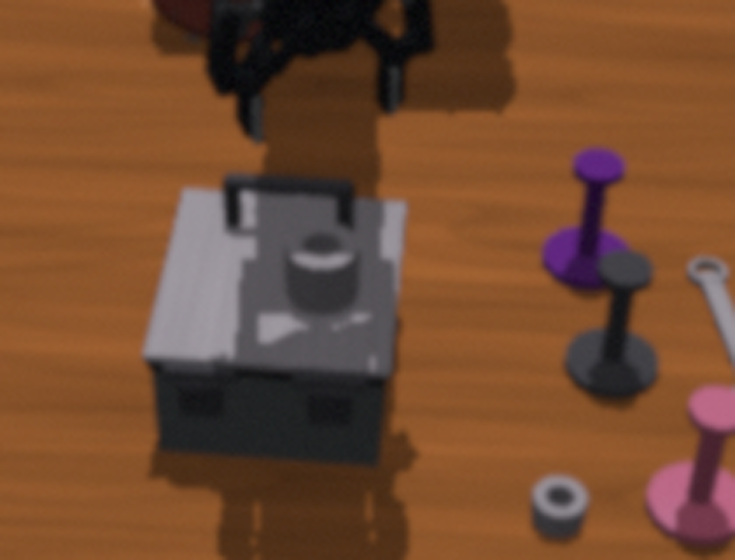

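The open fingers straddle the collar, which is at about (322, 245) in the crop. I'll descend and grip it.

```bash
python3 -m crank '[{"offset":[0,-0.001,0.05],"twist":[0,0,0]},{"offset":[0,-0.001,0.09],"twist":[0,0,0]},{"offset":[0,-0.001,0.11],"twist":[0,0,0]},{"offset":[0,-0.001,0.125],"twist":[0,0,0]},{"offset":[0,-0.001,0.125],"twist":[0,0,0]},{"offset":[0,-0.001,0.125],"twist":[0,0,0]}]' 1 60
python3 -m crank '[{"offset":[0,0,0],"twist":[0,0,0]},{"offset":[0,0,0],"twist":[0,0,0]},{"offset":[0,0,0],"twist":[0,0,0]},{"offset":[0,0,0],"twist":[0,0,0]},{"offset":[0,0,0],"twist":[0,0,0]},{"offset":[0,0,0],"twist":[0,0,0]},{"offset":[0,0,0],"twist":[0,0,0]},{"offset":[0,0,0],"twist":[0,0,0]}]' 0.3 60
```

```text
t: 3.95
tool_pos: [0.571, 0.094, 0.108]
tool_rot: [3.08, 0.618, 0.004]
contact_force: [1.1, 0.3, 0.0]
opening: 0.0852
grip_force: 0.0
t: 4.95
tool_pos: [0.5707, 0.0939, 0.1078]
tool_rot: [3.08, 0.618, 0.003]
contact_force: [-1.6, -0.6, 5.6]
opening: 0.0505
grip_force: 63.0
```

```bash
python3 -m crank '[{"offset":[0,0,-0.01],"twist":[0,0,0]},{"offset":[0,0,-0.03],"twist":[0,0,0]},{"offset":[0,0,-0.05],"twist":[0,0,0]},{"offset":[0,0,-0.065],"twist":[0,0,0]},{"offset":[0,0,-0.065],"twist":[0,0,0]},{"offset":[0,0,-0.065],"twist":[0,0,0]}]'
python3 - <<'E'
from h import *
go(.538,.3127,.172);go(.538,.3127,.116)
a=get_image("top")[150:270,120:290,::-1];cv2.imwrite("pics/t3.png",cv2.resize(a,None,fx=4.5,fy=4.5,interpolation=2))
for c in("top","scene"):print([(d["confidence"],d["rect"]) for d in cut_out("collar",c)])
E
```

```text
t: 5.7
tool_pos: [0.5694, 0.0939, 0.1708]
tool_rot: [-3.08, -0.618, 0.001]
contact_force: [-0.3, 0.5, -4.7]
opening: 0.0507
grip_force: 63.0
to (0.538, 0.3127, 0.172) offset [ 0.0553 -0.214  -0.0012]
to (0.538, 0.3127, 0.116) offset [ 0.0554 -0.2139  0.0548]
[]
[(0.74, [272.0, 176.1, 21.7, 32.7])]
```

```bash
python3 -m crank '[{"offset":[0.01,-0.04,0],"twist":[0,0,0]},{"offset":[0.022,-0.09,0],"twist":[0,0,0]},{"offset":[0.035,-0.14,0],"twist":[0,0,0]},{"offset":[0.047,-0.185,0],"twist":[0,0,0]},{"offset":[0.055,-0.214,0],"twist":[0,0,0]},{"offset":[0.055,-0.214,0],"twist":[0,0,0]},{"offset":[0.055,-0.214,0.02],"twist":[0,0,0]},{"offset":[0.055,-0.214,0.035],"twist":[0,0,0]},{"offset":[0.055,-0.214,0.035],"twist":[0,0,0]},{"offset":[0.055,-0.214,0.035],"twist":[0,0,0]}]'
python3 - <<'E'
from h import *
go(.538,.3127,.112)
a=get_image("scene")[130:230,300:410,::-1];b=get_image("top")[170:270,110:220,::-1]
cv2.imwrite("pics/st4.png",cv2.resize(np.hstack([a,b]),None,fx=3.6,fy=3.6,interpolation=2))
E
```

```text
t: 7.1
tool_pos: [0.5382, 0.3121, 0.1361]
tool_rot: [3.08, 0.616, -0.0]
contact_force: [0.0, 0.8, -3.7]
opening: 0.0507
grip_force: 63.6
to (0.538, 0.3127, 0.112) offset [ 0.     -0.0007  0.0241]
```

View pics/st4.png

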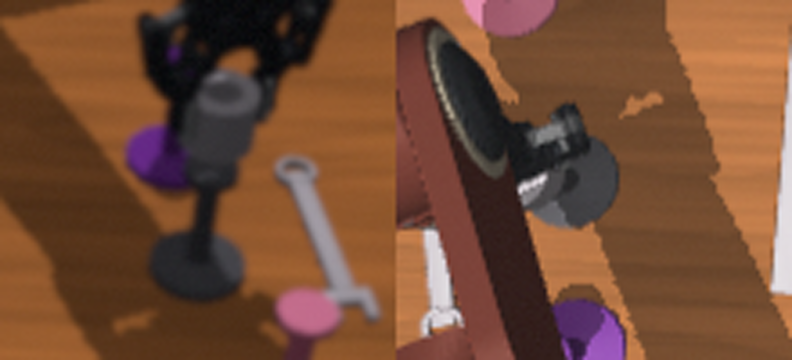

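```bash
cat >>h.py <<'E'
def proj(n,P):
    c=get_calibration(n);T=c["world_from_camera"];p=T[:3,:3].T@(np.array(P)-T[:3,3]);d=np.array([p[0],-p[1]])/-p[2]
    d*=1+c["k1"]*(d@d);return (c["intrinsics"]@[*d,1])[:2]
E
python3 - <<'E'
from h import *
s=lambda x,y:(x/3.6+300-.36,y/3.6+130-.36)
x=.5382;y=.3121
P=lambda p:np.round((proj("scene",p)-[300,130]+.36)*3.6)
th=np.linspace(0,2*np.pi,8,endpoint=False)
for z,r in((.169,.026),(.169,.013),(.124,.026),(.1,.02)):
    print(z,r,P((x,y,z)),[P((x+r*np.cos(t),y+r*np.sin(t),z)).astype(int).tolist() for t in th])
print(onz("scene",s(233,92),.169))
E
```

```text
0.169 0.026 [221.  91.] [[225, 115], [251, 109], [259, 92], [245, 75], [218, 68], [192, 74], [183, 90], [196, 107]]
0.169 0.013 [221.  91.] [[223, 103], [236, 100], [240, 92], [233, 83], [219, 79], [207, 82], [202, 91], [209, 99]]
0.124 0.026 [213. 142.] [[217, 166], [242, 160], [251, 143], [237, 126], [210, 118], [185, 124], [176, 141], [189, 158]]
0.1 0.02 [209. 168.] [[212, 187], [231, 182], [238, 169], [227, 156], [207, 150], [188, 155], [181, 167], [191, 181]]
[0.53874675 0.32004972 0.169     ]
```

```bash
python3 - <<'E'
from h import *
im=get_image("scene")[:,:,::-1]
f=8;x0,y0=340,140
a=cv2.resize(im[y0:y0+60,x0:x0+45],None,fx=f,fy=f,interpolation=cv2.INTER_CUBIC)
a=cv2.convertScaleAbs(a,alpha=1.8,beta=20);b=a.copy()
th=np.linspace(0,2*np.pi,60)
for c,z,r,col in(((.5382,.3121),.169,.026,(0,255,0)),((.5382,.3121),.169,.013,(0,255,0)),((.5382,.3121),.124,.026,(255,255,0)),((.538,.3127),.1,.02,(0,0,255))):
    p=np.array([(proj("scene",(c[0]+r*np.cos(t),c[1]+r*np.sin(t),z))-[x0,y0]+.5)*f for t in th]).astype(int)
    cv2.polylines(b,[p],False,col,1)
cv2.imwrite("pics/z5.png",np.hstack([a,b]))
E
```

```text
(no output)
```

View pics/z5.png

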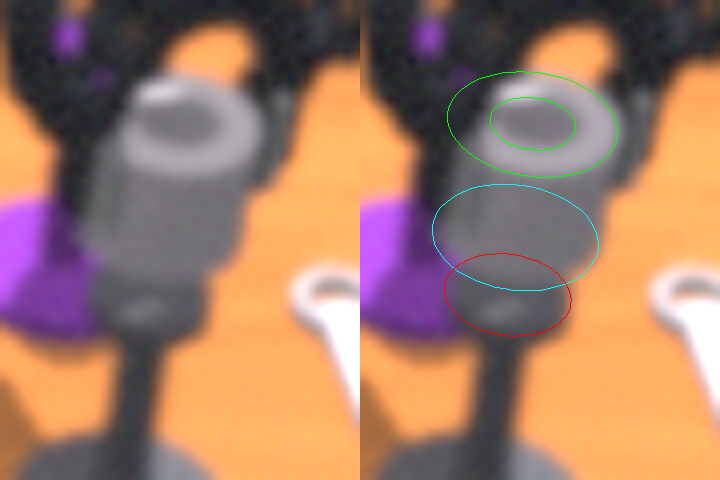

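The overlaid model outlines match: the collar is upright and centred over the stand to about 2 mm. I'll lower it.

```bash
python3 -m crank '[{"offset":[0,-0.001,0.006],"twist":[0,0,0]},{"offset":[0,-0.001,0.012],"twist":[0,0,0]},{"offset":[0,-0.001,0.016],"twist":[0,0,0]},{"offset":[0,-0.001,0.019],"twist":[0,0,0]},{"offset":[0,-0.001,0.021],"twist":[0,0,0]},{"offset":[0,-0.001,0.023],"twist":[0,0,0]},{"offset":[0,-0.001,0.023],"twist":[0,0,0]},{"offset":[0,-0.001,0.023],"twist":[0,0,0]}]'
```

```text
t: 8.25
tool_pos: [0.5378, 0.3136, 0.1135]
tool_rot: [-3.08, -0.618, -0.0]
contact_force: [0.1, -0.3, -3.5]
opening: 0.0504
grip_force: 63.6
```

```bash
python3 -m crank '[{"offset":[0,0.0005,0.001],"twist":[0,0,0]},{"offset":[0,0.0005,0.0015],"twist":[0,0,0]},{"offset":[0,0.0005,0.0015],"twist":[0,0,0]}]'
python3 -m crank '[{"offset":[0,0,0.0005],"twist":[0,0,0]},{"offset":[0,0,0.001],"twist":[0,0,0]},{"offset":[0,0,0.001],"twist":[0,0,0]}]'
```

```text
t: 8.62
tool_pos: [0.5379, 0.3131, 0.1119]
tool_rot: [3.08, 0.618, 0.0]
contact_force: [0.6, -0.2, -2.4]
opening: 0.0509
grip_force: 63.7
t: 9.0
tool_pos: [0.538, 0.3131, 0.1119]
tool_rot: [3.08, 0.618, 0.0]
contact_force: [-4.4, -2.5, 5.7]
opening: 0.0503
grip_force: 64.2
```

```bash
python3 -m crank '[{"offset":[0,0,0],"twist":[0,0,0]},{"offset":[0,0,0],"twist":[0,0,0]},{"offset":[0,0,0],"twist":[0,0,0]},{"offset":[0,0,0],"twist":[0,0,0]},{"offset":[0,0,0],"twist":[0,0,0]},{"offset":[0,0,0],"twist":[0,0,0]}]' 1
python3 -m crank '[{"offset":[0,0,-0.02],"twist":[0,0,0]},{"offset":[0,0,-0.05],"twist":[0,0,0]},{"offset":[0,0,-0.1],"twist":[0,0,0]},{"offset":[0,0,-0.11],"twist":[0,0,0]},{"offset":[0,0,-0.11],"twist":[0,0,0]}]'
python3 - <<'E'
from h import *
print(go(.496,.065,.222));go(.496,.065,.115)
im=get_image("scene")[:,:,::-1]
f=8;x0,y0=340,140
a=cv2.resize(im[y0:y0+60,x0:x0+45],None,fx=f,fy=f,interpolation=cv2.INTER_CUBIC)
a=cv2.convertScaleAbs(a,alpha=1.8,beta=20);b=a.copy()
th=np.linspace(0,2*np.pi,60)
for z,r,col in((.145,.026,(0,255,0)),(.1,.026,(255,255,0)),(.1,.02,(0,0,255))):
    p=np.array([(proj("scene",(.538+r*np.cos(t),.313+r*np.sin(t),z))-[x0,y0]+.5)*f for t in th]).astype(int)
    cv2.polylines(b,[p],False,col,1)
cv2.imwrite("pics/z6.png",np.hstack([a,b]))
E
```

```text
t: 9.75
tool_pos: [0.5379, 0.3131, 0.1108]
tool_rot: [-3.08, -0.618, -0.0]
contact_force: [-0.5, -0.7, -0.0]
opening: 0.0854
grip_force: 0.0
t: 10.38
tool_pos: [0.5386, 0.3134, 0.2229]
tool_rot: [-3.08, -0.618, -0.005]
contact_force: [0.2, 0.6, -0.5]
opening: 0.0853
grip_force: 0.0
to (0.496, 0.065, 0.222) offset [-0.135   0.2128  0.0005]
[[ 9.22681718e-01  3.85549789e-01  3.13165952e-03]
 [ 3.85547352e-01 -9.22687031e-01  1.37188923e-03]
 [ 3.41847323e-03 -5.84140773e-05 -9.99994155e-01]]
to (0.496, 0.065, 0.115) offset [-0.1354  0.2128  0.1075]
```

View pics/z6.png

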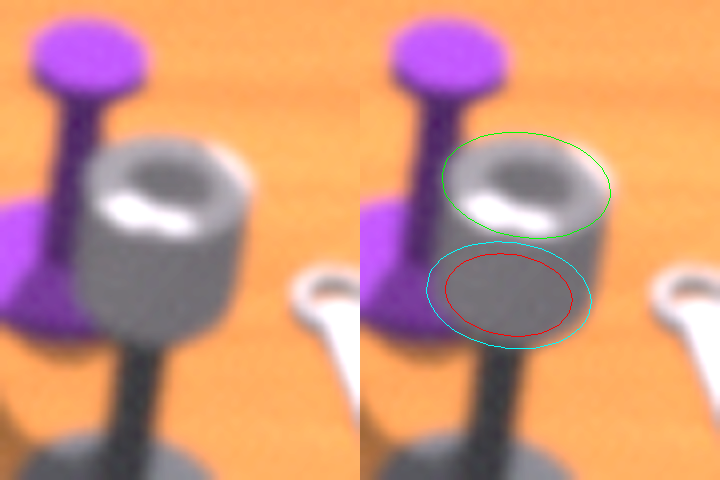

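The collar stands upright and centred on the stand. Next is the handle: twist of −64° and move over it.

```bash
python3 -m crank '[{"offset":[-0.03,0.045,0],"twist":[0,0,-10]},{"offset":[-0.06,0.09,0],"twist":[0,0,-20]},{"offset":[-0.085,0.135,0],"twist":[0,0,-30]},{"offset":[-0.11,0.175,0],"twist":[0,0,-40]},{"offset":[-0.135,0.213,0],"twist":[0,0,-50]},{"offset":[-0.135,0.213,0],"twist":[0,0,-60]},{"offset":[-0.135,0.213,0],"twist":[0,0,-64.3]},{"offset":[-0.135,0.213,0],"twist":[0,0,-64.3]},{"offset":[-0.135,0.213,0],"twist":[0,0,-64.3]},{"offset":[-0.135,0.213,0],"twist":[0,0,-64.3]}]' 1 90
python3 - <<'E'
from h import *
print(go(.496,.065,.115))
im=get_image("scene")[:,:,::-1]
a=im[110:230,200:320].copy()
cv2.imwrite("pics/h7.png",cv2.resize(a,None,fx=5,fy=5,interpolation=cv2.INTER_CUBIC))
p=proj("scene",(.496,.065,.141));print((p-[200,110]+.5)*5)
E
```

```text
t: 11.68
tool_pos: [0.4952, 0.0647, 0.2203]
tool_rot: [-2.279, -2.161, 0.001]
contact_force: [-1.0, -0.4, 0.0]
opening: 0.0853
grip_force: 0.0
to (0.496, 0.065, 0.115) offset [0.0003 0.0009 0.1053]
[[ 5.29557064e-02  9.98596502e-01 -8.48219042e-04]
 [ 9.98596862e-01 -5.29557057e-02  2.33149724e-05]
 [-2.16357881e-05 -8.48263534e-04 -9.99999640e-01]]
[309.4074759 204.8970364]
```

View pics/h7.png

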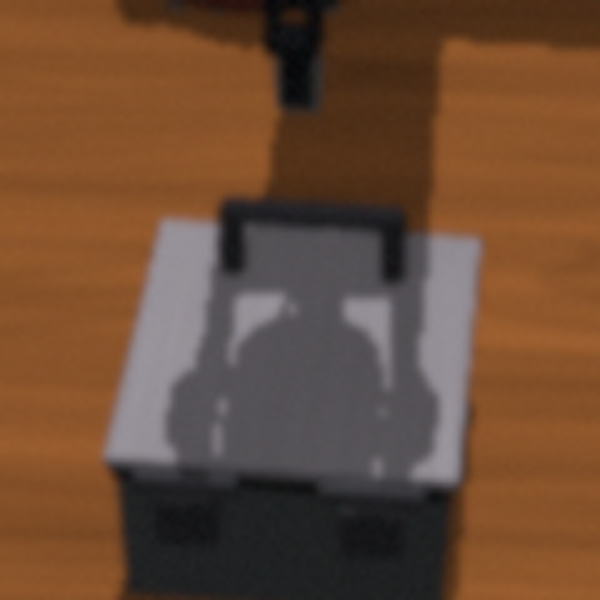

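The handle bar is at about (313, 211) in the crop, square to the closing line and below the fingers. I'll descend and grip.

```bash
python3 -m crank '[{"offset":[0,0,0.045],"twist":[0,0,0]},{"offset":[0,0,0.08],"twist":[0,0,0]},{"offset":[0,0,0.098],"twist":[0,0,0]},{"offset":[0,0,0.105],"twist":[0,0,0]},{"offset":[0,0,0.105],"twist":[0,0,0]},{"offset":[0,0,0.105],"twist":[0,0,0]}]' 1 90
python3 -m crank '[{"offset":[0,0,0],"twist":[0,0,0]},{"offset":[0,0,0],"twist":[0,0,0]},{"offset":[0,0,0],"twist":[0,0,0]},{"offset":[0,0,0],"twist":[0,0,0]},{"offset":[0,0,0],"twist":[0,0,0]},{"offset":[0,0,0],"twist":[0,0,0]},{"offset":[0,0,0],"twist":[0,0,0]},{"offset":[0,0,0],"twist":[0,0,0]},{"offset":[0,0,0],"twist":[0,0,0]},{"offset":[0,0,0],"twist":[0,0,0]}]' 0 90
```

```text
t: 12.48
tool_pos: [0.4966, 0.0645, 0.1175]
tool_rot: [2.278, 2.161, 0.003]
contact_force: [-0.6, 0.3, 0.4]
opening: 0.0851
grip_force: 0.0
t: 13.72
tool_pos: [0.4951, 0.0645, 0.116]
tool_rot: [-2.279, -2.162, 0.001]
contact_force: [-4.7, 0.3, 5.3]
opening: 0.0115
grip_force: 87.9
```

```bash
python3 -m crank '[{"offset":[0,0.0003,-0.001],"twist":[0,0,0]},{"offset":[0,0.0006,-0.002],"twist":[0,0,0]},{"offset":[0,0.0009,-0.003],"twist":[0,0,0]},{"offset":[0,0.0012,-0.004],"twist":[0,0,0]},{"offset":[0,0.0012,-0.004],"twist":[0,0,0]}]'
python3 -m crank '[{"offset":[0,0.0003,-0.001],"twist":[0,0,0]},{"offset":[0,0.0006,-0.002],"twist":[0,0,0]},{"offset":[0,0.0009,-0.003],"twist":[0,0,0]},{"offset":[0,0.0012,-0.004],"twist":[0,0,0]},{"offset":[0,0.0012,-0.004],"twist":[0,0,0]},{"offset":[0,0.0012,-0.004],"twist":[0,0,0]}]'
```

```text
t: 14.35
tool_pos: [0.4957, 0.0645, 0.1182]
tool_rot: [-2.278, -2.161, 0.002]
contact_force: [0.7, 1.0, -12.0]
opening: 0.0107
grip_force: 87.6
t: 15.1
tool_pos: [0.498, 0.0644, 0.1248]
tool_rot: [2.279, 2.162, 0.0]
contact_force: [-2.6, 0.3, -3.3]
opening: 0.0112
grip_force: 89.7
```

The seal has let go: the pull fell to 3 N at about 9 mm of rise. I'll continue to about 19 mm.

```bash
python3 -m crank '[{"offset":[0,0.0008,-0.002],"twist":[0,0,0]},{"offset":[0,0.0016,-0.004],"twist":[0,0,0]},{"offset":[0,0.0024,-0.006],"twist":[0,0,0]},{"offset":[0,0.0033,-0.008],"twist":[0,0,0]},{"offset":[0,0.0045,-0.0105],"twist":[0,0,0]},{"offset":[0,0.0045,-0.0105],"twist":[0,0,0]},{"offset":[0,0.0045,-0.0105],"twist":[0,0,0]},{"offset":[0,0.0045,-0.0105],"twist":[0,0,0]},{"offset":[0,0.0045,-0.0105],"twist":[0,0,0]},{"offset":[0,0.0045,-0.0105],"twist":[0,0,0]},{"offset":[0,0.0045,-0.0105],"twist":[0,0,0]},{"offset":[0,0.0045,-0.0105],"twist":[0,0,0]}]'
python3 - <<'E'
from h import *
im=get_image("scene")[:,:,::-1];
cv2.imwrite("pics/e8.png",cv2.resize(im[110:250,200:400],None,fx=4,fy=4,interpolation=cv2.INTER_CUBIC))
E
```

```text
t: 16.6
tool_pos: [0.5025, 0.0642, 0.1361]
tool_rot: [2.279, 2.162, 0.0]
contact_force: [-10.8, 1.2, 3.3]
opening: 0.0111
grip_force: 88.5
```

View pics/e8.png

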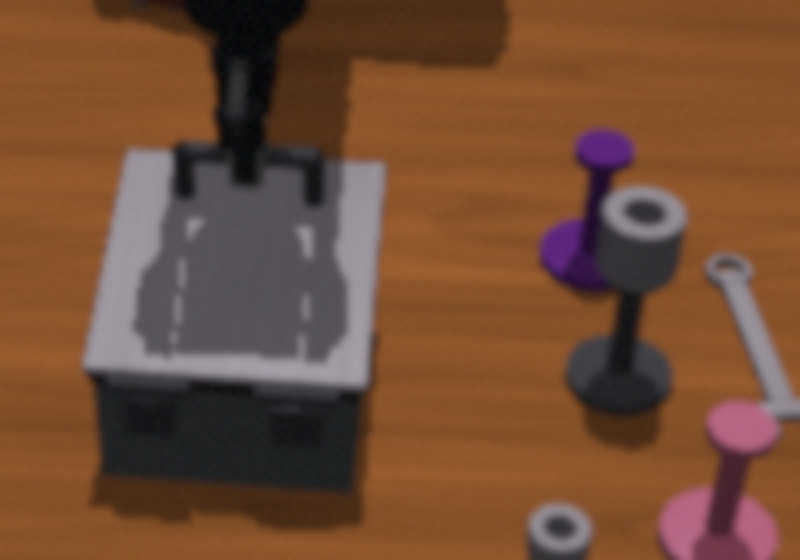

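The picture agrees: the bar has risen about 4 px, as expected for roughly 0.135 rad, and the collar is still standing. I'll hand in.

```bash
python3 -c "
from station import *
print(finish_job())"
```

```text
the job is handed in; nothing more can be done
None
```

I handed the job in at about 17 s of the 51 s allowed: the collar is upright on the dark stand within about 2 mm of its centre. The gripper still holds the lid at an estimated 0.135 rad, a front gap of about 25 mm; `finish_job()` returned no verdict.

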